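# Open the taller screw canister and park its lid on the bench block

## Task

Open the taller of the two aluminium canisters: without forcing it, turn its lid anticlockwise (seen from above) until the thread lets go, lift the lid off, and lay it the right way up in the middle of the flat square steel bench block. Leave the shorter canister closed.

Things in the scene. Friction and masses are not known exactly. Their poses are not given: they have to be found in the camera images.
- canister_tall: Taller canister, to be opened: plain round aluminium, 60 mm across, fixed in a round dark wooden foot 80 mm across, screwed to the bench. Origin: centre of the foot's underside; z up its axis; x: about along the closed lid's bar (the bar lies 0 to 6 degrees anticlockwise of it). Shoulder at z = 85 mm, 133 mm high with its lid. The two canisters may stand either way round, nearer or farther.
- neck_tall (a point): Centre of the taller canister's neck rim, 104 mm up; neck 36 mm across, covered 17 mm deep by the lid. Two-start thread: turned anticlockwise from above, the lid is held up to 56 degrees and lifts free from 60 to 130 (aim for 80); clockwise it meets a stop within 20 degrees. The lid sits loosely and turns easily, 1 to 3 mm play up and down, 2 mm sideways, and does not rise by turning.
- lid_tall_grip (a point): Lid of the taller canister, plain aluminium, 50 to 100 g: round cap 58 mm across, 20 mm high, hollow below, with a flat-sided upright bar on top, 14 mm thick (lid's y), 46 mm long (lid's x), 26 mm high. This point: middle of the bar, on the lid's axis, 33 mm above the lid's lower rim, 13 mm above the cap's flat top, 13 mm below the bar's top. x along the bar, z up.
- canister_short: Shorter canister of the same make, to be left closed: shoulder at z = 45 mm, 93 mm high with its lid. Origin: centre of the foot's underside; z up; x about along the closed lid's bar.
- lid_short_grip (a point): Lid of the shorter canister, same as the other lid, to be left as it is; middle of its bar grip, x along the bar, z up.
- block_top (a point): Centre of the top face of the flat square steel bench block, 66 x 66 x 19 mm, 0.62 kg, lying loose on the bench; z up, x and y along its sides. The lid is to lie here.

How it is judged:
By the outcome, as a careful person would: the job done as asked, in the order asked, and still so for the second after the job is handed in, with the robot touching nothing.
It also fails if it takes over 45 s, if anything falls off the work surface, if the arm or the gripper's body presses on something with over 40 N, if the wrist force passes 120 N, or if a joint passes its speed limit or range.

## Robot

A 7-joint arm with a two-finger parallel gripper is mounted at the origin on a cart in front of the work surface, level with it; the furniture and walls round the work are solid. World frame = base frame: x ahead of the robot, y to its left, z up, the work surface at z = 0. Lengths are in mm, angles in rad, forces in N, time in s.
With the tool pointing down it reaches from about 350 to 900 mm from the base axis. Payload 19.9 kg.
Tool frame: the origin (TCP) lies midway between the tips of the shut fingers; the grasp point (between the pads) lies 19 mm behind it (env.grip_depth is the distance from the TCP to the grasp point, in mm); z points along the fingers, x is the direction in which the jaws open and shut, and the axes are right-handed (so a half turn about z gives the same grasp; the last joint's range is limited). The gripper opens to 94 mm and grips with 3 to 60 N. Pads are 16 mm wide; open, the fingers measure 119 mm over their backs; the gripper's body (75 mm by 177 mm) begins 78 mm behind the grasp point.
Start: joints at [1.268, 0.417, -0.01, 1.614, 0.005, 1.111, -0.053], TCP at [161.153, -603.845, 205.425] pointing down, gripper open.
Joint ranges: [-2.81, 2.81], [-0.39, 2.02], [-1.27, 1.25], [0.06, 2.57], [-1.19, 4.33], [0.19, 2], [-2.82, 2.82]. Speed limits (rad/s): [1.89, 1.89, 2.39, 2.39, 3.01, 3.01, 3.01].

## Interface

Orientations are given as a rotation vector (axis times angle).
In Python, from cell import env gives the robot as it stands. The module is installed in compiled form; this text tells all that it offers.
- The arm moves only by the tool arm_command, never from a script. Its argument "commands" is a list of rows, each an object of numbers: "tx", "ty", "tz": the shift along the tool's x, y, z in cm; "rx", "ry", "rz": the turn, a rotation vector about the tool's x, y, z in degrees. In form: [{"tx": .., "ty": .., "tz": .., "rx": .., "ry": .., "rz": ..}, ...]. A call has 1 to 20 rows; each row is the pose to reach, as a shift and turn from the pose measured when the call began, along the tool's axes at that moment; what a row does not reach only later rows make up. A row lasts 1/8 s, in which the tool goes at most 62.5 mm and 10.7 degrees, less where a joint would pass 70% of its speed; a pose out of reach is approached as far as the arm can. A call with a gripper value outside its range is refused whole. "jaw" is the opening, from 0 (shut) to 1 (fully open), set as the call begins (left out, the last holds). The fingers move at their own pace and stop on an object; "newtons" is the grip in N (left out, the last holds). Time passes only in rows, so rows that repeat a pose let the fingers close. It gives the time, the measured TCP pose, the force and the opening at its end, in the units of the state.
- env.observe(): the state, without advancing time (a new reading comes with each control period).
- env.get_image(name): name is "scene" or "top" or "wrist"; returns a dict with "frame" (480x640x3 uint8, red, green, blue), "range_z" (480x640 float32, mm along the optical axis (not along the pixel's ray), 0 where there is no reading), "K" (3x3 intrinsics, pixels), "dist" ([k1, k2, p1, p2, k3] as OpenCV has them; the pictures are not rectified), "extrinsics" (4x4, takes a point from camera to world coordinates). Camera axes: x right, y down, z forward; pixel columns grow to the right and rows downward; lengths in mm; the calibration is good to about 2 mm. A picture is of the moment at which its call begins.
- env.sign_off(): hands the job in, once; it reports no verdict.
The state is a dict: "t": time; "joints": joint angles; "joint_velocities": joint speeds; "joint_torque": joint torques, N m; "tool_pos": TCP position; "orientation": TCP orientation; "contact_force": force on the tool from outside, world axes, zero at the start; "ft_torque": the same for the moment, N m; "finger_gap": finger opening in mm.
Only numpy, scipy, OpenCV 4.12 (cv2) and the standard library are available. Lean on these libraries where they do the work, as an engineer would, in place of code of your own. Each camera call takes 0.05 s, during which the arm holds its last target. There are 200 camera calls.

## Working session

There is one attempt and no reset: what is moved stays moved. The work goes in short steps, Python scripts to look and compute and a tool call to move; the robot and the scene stay as the last step left them, time stands still between calls to the robot, and variables do not carry over. Pictures are saved under pics/ and viewed, about 8 in all and at most 12, crops included, and the job is handed in when it is done.

Besides the shell and the picture viewer there is one more tool, called after "Call:" in YAML: its name, and indented under it one key for each argument. arm_command: Moves the arm, as the interface text tells. Its arguments: {"type":"object","properties":{"commands":{"type":"array","items":{"type":"object","properties":{"tx":{"type":"number"},"ty":{"type":"number"},"tz":{"type":"number"},"rx":{"type":"number"},"ry":{"type":"number"},"rz":{"type":"number"}}}},"jaw":{"type":"number"},"newtons":{"type":"number"}},"required":["commands"]}

```bash
mkdir -p pics
cat > h.py <<'E'
import numpy as np, cv2
from cell import env
from scipy.spatial.transform import Rotation as R
def cloud(im):
    h,w=im['range_z'].shape
    u,v=np.meshgrid(np.arange(w),np.arange(h))
    p=cv2.undistortPoints(np.stack([u,v],-1).reshape(-1,1,2).astype(np.float64),im['K'],np.array(im['dist'])).reshape(h,w,2)
    z=im['range_z'].astype(float)
    P=np.stack([p[...,0]*z,p[...,1]*z,z],-1)
    E=np.array(im['extrinsics'])
    W=P@E[:3,:3].T+E[:3,3]
    W[z<=0]=np.nan
    return W
def save(im,n): cv2.imwrite('pics/'+n,im['frame'][...,::-1])
E
python3 - <<'E'
from h import *
a=env.get_image('scene');b=env.get_image('top')
cv2.imwrite('pics/a.png',cv2.resize(np.vstack([a['frame'],b['frame']])[...,::-1],(400,600)) if 0 else np.hstack([cv2.resize(a['frame'],(400,300)),cv2.resize(b['frame'],(400,300))])[...,::-1])
save(b,'top.png')
np.savez('top.npz',W=cloud(b),f=b['frame']); np.savez('scene.npz',W=cloud(a),f=a['frame'])
print(env.observe()); print(b['extrinsics'],a['extrinsics'])
E
```

```text
{'t': 0.1, 'joints': array([ 1.26848012,  0.4178999 , -0.01032575,  1.61412511,  0.00469041,
        1.11067676, -0.05297357]), 'joint_velocities': array([ 0.00194531, -0.00196582, -0.00021401, -0.00330736, -0.00100827,
        0.00171161, -0.00031932]), 'joint_torque': array([ 1.63254743e-03, -8.52585196e+01,  6.40042406e-01, -4.26692963e+01,
       -4.89712029e-02,  1.64928037e-02,  7.48684306e-05]), 'tool_pos': array([ 161.0857603 , -603.53215851,  204.8920246 ]), 'orientation': array([-2.49102024e+00,  1.91327237e+00,  1.41311089e-03]), 'contact_force': array([-0.78979303, -0.00564824,  0.97059465]), 'ft_torque': array([ 0.04698482,  0.0594559 , -0.04923706]), 'finger_gap': 94.53894996659322}
[[-2.44767365e-02 -9.97466090e-01  6.68003709e-02  4.19136789e+02]
 [-9.99572692e-01  2.54869441e-02  1.43125706e-02  1.45239797e+01]
 [-1.59788411e-02 -6.64215015e-02 -9.97663701e-01  1.35207131e+03]
 [ 0.00000000e+00  0.00000000e+00  0.00000000e+00  1.00000000e+00]] [[-8.76708436e-01 -2.78558497e-01  3.92157471e-01  9.88761396e+01]
 [-4.80773668e-01  4.81235352e-01 -7.32986505e-01  7.46569447e+02]
 [ 1.54595806e-02 -8.31154438e-01 -5.55826683e-01  6.38660846e+02]
 [ 0.00000000e+00  0.00000000e+00  0.00000000e+00  1.00000000e+00]]
```

View pics/a.png

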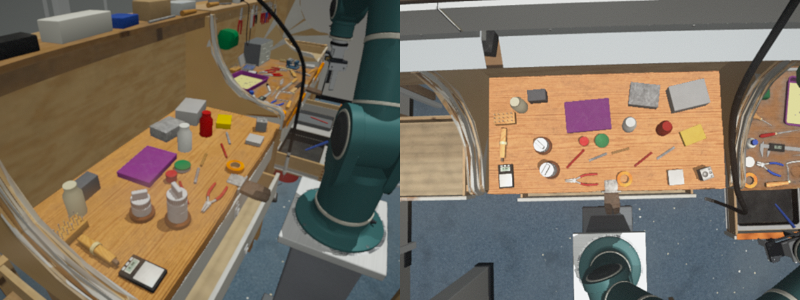

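View pics/top.png

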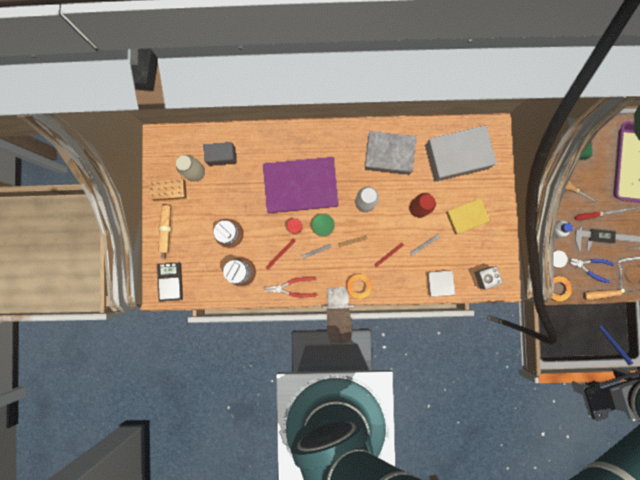

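The top view shows the canisters at about (227,232) and (237,270), and a pale square at about (440,283) that is probably the steel block. Next I measure their heights and positions.

```bash
python3 - <<'E'
from h import *
d=np.load('top.npz');W=d['W'];f=d['f']
for n,(u,v,r) in dict(farcan=(227,232,25),nearcan=(237,269,25),blk=(440,283,22),other=(488,277,20)).items():
    s=W[v-r:v+r,u-r:u+r].reshape(-1,3);c=f[v-r:v+r,u-r:u+r].reshape(-1,3).astype(int)
    s_=s[s[:,2]>10]
    print(n,np.nanmax(s[:,2]),np.histogram(s[:,2][~np.isnan(s[:,2])],bins=[-10,5,12,16,20,24,30,50,60,65,70,75,82,90,98,105,112,120,130,140])[0])
def rect(m):
    p=W[m][:,:2].astype(np.float32); p=p[~np.isnan(p).any(1)]
    return len(p),cv2.minAreaRect(p),W[m].mean(0)
H=W[...,2]
def box(u,v,r):
    m=np.zeros(H.shape,bool);m[v-r:v+r,u-r:u+r]=1;return m
print('blk',rect(box(440,283,22)&(H>13)&(H<25)))
for (u,v) in ((227,232),(237,269)):
    b=box(u,v,25);t=np.nanmax(H[b])
    for lo,hi in((t-8,t+1),(t-33,t-20)):
        print(u,v,lo,hi,rect(b&(H>lo)&(H<hi)))
E
python3 - <<'E'
import cv2,numpy as np
f=np.load('top.npz')['f'][...,::-1]
cv2.imwrite('pics/c.png',np.hstack([cv2.resize(f[205:305,190:290],(400,400),interpolation=2),cv2.resize(f[235:335,410:510],(400,400),interpolation=2)]))
E
```

```text
farcan 98.07386835419311 [1768   81   83   83   30   12   38   13   70  169   32    8   20   79
    1    0    0    0    0]
nearcan 138.69042961131163 [1660   99   88  100   25   10   22   16    6    9    6   11   17   12
   73  212   18   24   85]
blk 26.905461410393855 [1204   72   62  286  223   26    0    0    0    0    0    0    0    0
    0    0    0    0    0]
other 58.93318195792904 [1082   67    7   11    7   17  251  154    0    0    0    0    0    0
    0    0    0    0    0]
blk (575, ((387.9540100097656, -298.38079833984375), (66.10918426513672, 68.65180206298828), 3.3409323692321777), array([ 387.98076357, -298.54559634,   19.28603793]))
227 232 90.07386835419311 99.07386835419311 (79, ((541.3080444335938, 281.8762512207031), (43.28406524658203, 13.120840072631836), 44.060829162597656), array([541.29998888, 281.41836033,  93.25442524]))
227 232 65.07386835419311 78.07386835419311 (205, ((539.8577880859375, 280.9559326171875), (53.48050308227539, 54.68616485595703), 43.83588409423828), array([541.50002556, 281.0517061 ,  68.42734387]))
237 269 130.69042961131163 139.69042961131163 (76, ((433.5824890136719, 248.74794006347656), (13.898785591125488, 44.91579818725586), 60.47396469116211), array([433.6803279 , 249.10372981, 133.45111401]))
237 269 105.69042961131163 118.69042961131163 (207, ((433.3540344238281, 248.82064819335938), (56.54241943359375, 54.75777053833008), 0.1813223659992218), array([432.8784601 , 246.45207147, 108.44028784]))
```

View pics/c.png

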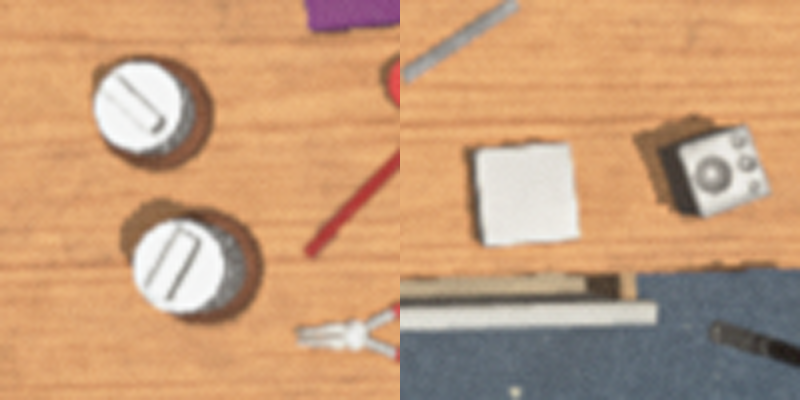

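The near canister is the tall one: bar top at z≈133, centre at (433.5, 249), bar at about −29.5°. The block is at (388, −298). Before the swing I check the obstacle heights.

```bash
cat >> h.py <<'E'
def rows(targets):
    """targets: list of (x,y,z,yaw deg of tool x), tool down -> rows from current pose"""
    s=env.observe();p0=s['tool_pos'];R0=R.from_rotvec(s['orientation'])
    for x,y,z,a in targets:
        t=R0.inv().apply(np.array([x,y,z])-p0)/10
        T=R.from_euler('z',a,degrees=True)*R.from_euler('x',180,degrees=True)
        r=(R0.inv()*T).as_rotvec(degrees=True)
        print(dict(zip(['tx','ty','tz','rx','ry','rz'],[float(q) for q in np.r_[t.round(2),r.round(1)]])))
def st():
    s=env.observe();M=R.from_rotvec(s['orientation']).as_matrix()
    print('t',s['t'],'p',s['tool_pos'].round(1),'yaw',np.degrees(np.arctan2(M[1,0],M[0,0])).round(2),'z',M[:,2].round(3),'gap',round(s['finger_gap'],1),'F',s['contact_force'].round(1),'T',s['ft_torque'].round(2),'j',s['joints'].round(2))
E
python3 - <<'E'
from h import *
for n in('top','scene'):
    W=np.load(n+'.npz')['W'].reshape(-1,3);W=W[~np.isnan(W).any(1)]
    r=np.hypot(W[:,0],W[:,1]);a=np.degrees(np.arctan2(W[:,1],W[:,0]))
    print(n);print('r',list(range(300,900,50)))
    for k in range(-90,60,10):
        print(k,[int(W[(r>=q)&(r<q+50)&(a>=k)&(a<k+10)][:,2].max(initial=-999)) for q in range(300,900,50)])
st()
import math
def arc(rad,z,angs): return [(rad*math.cos(math.radians(a)),rad*math.sin(math.radians(a)),z,a) for a in angs]
T=arc(575,240,[-75])+arc(525,270,[-73])+arc(485,290,[-68])+arc(480,300,range(-60,31,8))
rows(T)
E
```

```text
top
r [300, 350, 400, 450, 500, 550, 600, 650, 700, 750, 800, 850]
-90 [-920, -914, -914, -915, -915, -917, -252, -223, -223, -220, -222, -222]
-80 [-915, 686, 687, 649, 572, 448, 428, 341, -238, -336, -335, -336]
-70 [669, 685, 682, 650, 322, 237, -925, 33, 31, 34, 33, 29]
-60 [-918, -918, -233, -229, 443, 8, 71, 74, 81, 105, 104, 28]
-50 [-926, -227, 9, 25, 534, 58, 57, 74, 91, 146, 187, 263]
-40 [-228, 4, 22, 26, 574, 633, 633, 37, 40, 689, 719, 406]
-30 [-230, 7, 8, 9, 19, 639, 702, 766, 830, 856, 797, 410]
-20 [3, 26, 24, 18, 16, 9, 115, 688, 847, 845, 405, 115]
-10 [10, 24, 27, 13, 22, 77, 115, 695, 852, 409, 55, 117]
0 [8, 17, 17, 17, 35, 38, 34, 695, 852, 409, 8, 117]
10 [3, 17, 15, 18, 32, 36, 32, 689, 856, 858, 407, 114]
20 [-227, 9, 18, 138, 136, 96, 98, 11, 691, 867, 866, 519]
30 [-231, 4, 8, 137, 134, 21, 71, 17, 37, 689, 787, 731]
40 [-927, -232, 3, 9, 16, 24, 23, 79, 97, 146, 181, 276]
50 [-919, -921, -235, -230, 6, 22, 62, 79, 89, 92, -61, -62]
scene
r [300, 350, 400, 450, 500, 550, 600, 650, 700, 750, 800, 850]
-90 [-999, -999, -999, 563, 558, 524, 488, -242, -999, -
[... 1457 characters left out ...]

{'tx': -25.2, 'ty': -30.24, 'tz': -9.49, 'rx': -0.0, 'ry': 0.1, 'rz': -39.1}
{'tx': -29.77, 'ty': -35.14, 'tz': -9.48, 'rx': -0.0, 'ry': 0.1, 'rz': -47.1}
{'tx': -34.98, 'ty': -39.35, 'tz': -9.48, 'rx': -0.0, 'ry': 0.1, 'rz': -55.1}
{'tx': -40.72, 'ty': -42.79, 'tz': -9.47, 'rx': -0.0, 'ry': 0.1, 'rz': -63.1}
{'tx': -46.89, 'ty': -45.4, 'tz': -9.46, 'rx': -0.0, 'ry': 0.1, 'rz': -71.1}
{'tx': -53.36, 'ty': -47.13, 'tz': -9.46, 'rx': -0.0, 'ry': 0.1, 'rz': -79.1}
{'tx': -60.01, 'ty': -47.94, 'tz': -9.45, 'rx': -0.0, 'ry': 0.1, 'rz': -87.1}
{'tx': -66.7, 'ty': -47.82, 'tz': -9.44, 'rx': -0.0, 'ry': 0.1, 'rz': -95.1}
{'tx': -73.32, 'ty': -46.76, 'tz': -9.43, 'rx': -0.1, 'ry': 0.0, 'rz': -103.1}
```

Run:
```python
from h import *
for n in('top','scene'):
    d=np.load(n+'.npz');W=d['W'].reshape(-1,3);f=d['f'].reshape(-1,3).astype(int)
    r=np.hypot(W[:,0],W[:,1]);a=np.degrees(np.arctan2(W[:,1],W[:,0]))
    m=(f.max(1)<75)&(W[:,2]>-150)&(a>-72)&(a<-15)&(r<800)&(r>350)
    P=W[m]
    print(n,m.sum())
    for z in range(-150,900,50):
        k=(P[:,2]>=z)&(P[:,2]<z+50)
        if k.sum(): print(z,k.sum(),P[k].min(0).round(),P[k].max(0).round(),'r',r[m][k].min().round(),r[m][k].max().round(),'a',a[m][k].min().round(),a[m][k].max().round())
a=cv2.imread('pics/a.png')
f=np.load('scene.npz')['f'][...,::-1]; cv2.imwrite('pics/s.png',cv2.resize(f[0:330,240:640],(800,660))[:600])
```

```text
top 6462
-150 24 [ 256. -518. -150.] [ 269. -510. -100.] r 574.0 584.0 a -64.0 -63.0
-100 22 [ 256. -517.  -98.] [ 269. -505.  -51.] r 568.0 583.0 a -63.0 -62.0
-50 32 [ 256. -560.  -49.] [ 332. -502.   -1.] r 565.0 650.0 a -63.0 -59.0
0 124 [ 256. -690.    1.] [ 735. -279.   48.] r 553.0 786.0 a -64.0 -21.0
50 56 [ 254. -603.   51.] [ 600. -492.  100.] r 555.0 799.0 a -63.0 -41.0
100 41 [ 253. -557.  101.] [ 573. -486.  149.] r 550.0 799.0 a -63.0 -43.0
150 36 [ 255. -492.  150.] [ 266. -477.  200.] r 544.0 559.0 a -62.0 -61.0
200 41 [ 252. -488.  200.] [ 267. -471.  250.] r 536.0 556.0 a -62.0 -61.0
250 32 [ 254. -473.  251.] [ 269. -458.  299.] r 529.0 543.0 a -62.0 -60.0
300 139 [ 166. -548.  305.] [ 277. -440.  350.] r 520.0 577.0 a -72.0 -58.0
350 109 [ 182. -598.  350.] [ 302. -413.  400.] r 509.0 629.0 a -72.0 -54.0
400 179 [ 183. -587.  400.] [ 337. -379.  450.] r 502.0 619.0 a -72.0 -49.0
450 193 [ 332. -388.  450.] [ 377. -348.  500.] r 502.0 521.0 a -49.0 -43.0
500 280 [ 374. -358.  500.] [ 433. -322.  550.] r 512.0 544.0 a -44.0 -37.0
550 445 [ 148. -479.  550.] [ 491. -
[... 938 characters left out ...]
564.0 a -63.0 -62.0
150 72 [ 251. -495.  150.] [ 265. -479.  200.] r 543.0 558.0 a -63.0 -61.0
200 84 [ 252. -486.  200.] [ 266. -471.  250.] r 537.0 554.0 a -62.0 -61.0
250 84 [ 255. -476.  250.] [ 270. -455.  300.] r 527.0 541.0 a -62.0 -60.0
300 145 [ 167. -549.  300.] [ 287. -438.  350.] r 517.0 578.0 a -72.0 -57.0
350 140 [ 188. -597.  351.] [ 311. -407.  400.] r 507.0 629.0 a -72.0 -53.0
400 306 [ 183. -616.  400.] [ 763. -204.  450.] r 501.0 799.0 a -72.0 -15.0
450 403 [ 182. -626.  450.] [ 759. -246.  500.] r 502.0 800.0 a -72.0 -18.0
500 686 [ 160. -621.  500.] [ 442. -319.  550.] r 512.0 659.0 a -72.0 -36.0
550 308 [ 140. -599.  550.] [ 446. -315.  581.] r 448.0 640.0 a -72.0 -35.0
```

View pics/s.png

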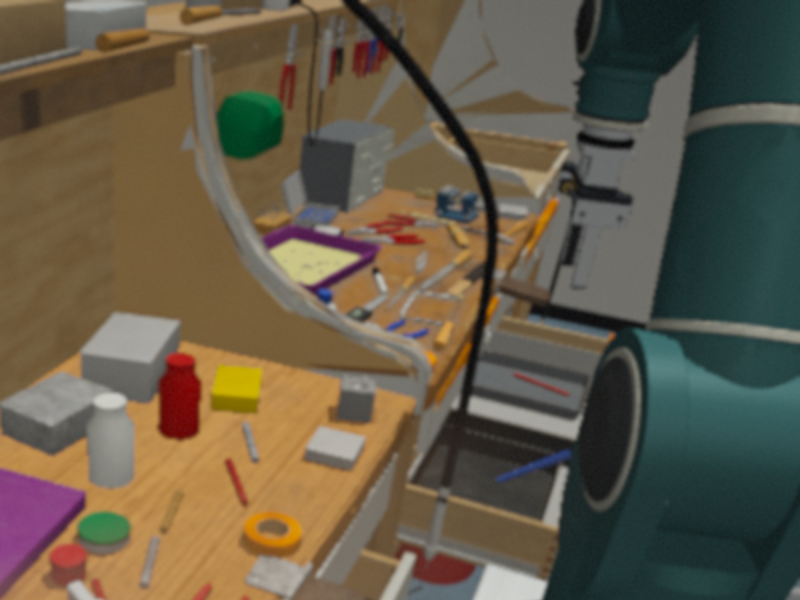

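The crop shows a thick black hose hanging between the arm and the bench, at r≥500 mm and azimuth −64° to −25°. I'll retract to r≈370 first and then sweep inside it.

```bash
cat >> h.py <<'E'
def P(r,a,z,yaw=None):
    c=np.radians(a);return (r*np.cos(c),r*np.sin(c),z,a if yaw is None else yaw)
E
python3 - <<'E'
from h import *
rows([P(575,-75,215),P(525,-75,225),P(475,-75,235),P(425,-75,245),P(375,-75,250)])
E
```

```text
{'tx': -4.97, 'ty': -0.06, 'tz': -1.01, 'rx': 0.0, 'ry': 0.1, 'rz': -0.1}
{'tx': -9.97, 'ty': -0.05, 'tz': -2.0, 'rx': 0.0, 'ry': 0.1, 'rz': -0.1}
{'tx': -14.97, 'ty': -0.05, 'tz': -2.99, 'rx': 0.0, 'ry': 0.1, 'rz': -0.1}
{'tx': -19.97, 'ty': -0.04, 'tz': -3.99, 'rx': 0.0, 'ry': 0.1, 'rz': -0.1}
{'tx': -24.97, 'ty': -0.04, 'tz': -4.48, 'rx': 0.0, 'ry': 0.1, 'rz': -0.1}
```

Call:
arm_command:
  commands:
    - {"tx":-5,"tz":-1}
    - {"tx":-10,"tz":-2}
    - {"tx":-15,"tz":-3}
    - {"tx":-20,"tz":-4}
    - {"tx":-25,"tz":-4.5}
    - {"tx":-25,"tz":-4.5}
    - {"tx":-25,"tz":-4.5}
  jaw: 1

```text
schema error: expected keys tx, ty, tz, rx, ry, rz
```

Run:
```python
from h import *
st()
rows([P(375,a,250) for a in range(-67,-2,8)]+[P(395,5,250),P(420,12,250),P(450,19,250),P(475,24,250),P(500,29.9,250,30)])
```

```text
t 0.1 p [ 161.1 -603.5  204.9] yaw -75.05 z [-0.     0.001 -1.   ] gap 94.5 F [-0.8 -0.   1. ] T [ 0.05  0.06 -0.05] j [ 1.27  0.42 -0.01  1.61  0.    1.11 -0.05]
{'tx': -25.34, 'ty': -5.26, 'tz': -4.48, 'rx': -0.0, 'ry': 0.1, 'rz': -8.1}
{'tx': -26.43, 'ty': -10.37, 'tz': -4.48, 'rx': -0.0, 'ry': 0.1, 'rz': -16.1}
{'tx': -28.23, 'ty': -15.29, 'tz': -4.48, 'rx': -0.0, 'ry': 0.1, 'rz': -24.1}
{'tx': -30.69, 'ty': -19.9, 'tz': -4.48, 'rx': -0.0, 'ry': 0.1, 'rz': -32.1}
{'tx': -33.77, 'ty': -24.13, 'tz': -4.48, 'rx': -0.0, 'ry': 0.1, 'rz': -40.1}
{'tx': -37.4, 'ty': -27.89, 'tz': -4.47, 'rx': -0.0, 'ry': 0.1, 'rz': -48.1}
{'tx': -41.53, 'ty': -31.11, 'tz': -4.47, 'rx': -0.0, 'ry': 0.1, 'rz': -56.1}
{'tx': -46.06, 'ty': -33.72, 'tz': -4.46, 'rx': -0.0, 'ry': 0.1, 'rz': -64.1}
{'tx': -50.92, 'ty': -35.68, 'tz': -4.46, 'rx': -0.0, 'ry': 0.1, 'rz': -72.1}
{'tx': -55.65, 'ty': -38.91, 'tz': -4.45, 'rx': -0.0, 'ry': 0.1, 'rz': -80.1}
{'tx': -60.31, 'ty': -41.95, 'tz': -4.45, 'rx': -0.0, 'ry': 0.1, 'rz': -87.1}
{'tx': -65.65, 'ty': -44.89, 'tz': -4.44, 'rx': -0.0, 'ry': 0.1, 'rz': -94.1}
{'tx': -69.95, 'ty': -46.91, 'tz': -4.44, 'rx': -0.1, 'ry': 0.0, 'rz': -99.1}
{'tx': -75.37, 'ty': -48.31, 'tz': -4.43, 'rx': -0.1, 'ry': 0.0, 'rz': -105.1}
```

Call:
arm_command:
  commands:
    - {"tx":-5,"ty":0,"tz":-1,"rx":0,"ry":0,"rz":0}
    - {"tx":-10,"ty":0,"tz":-2,"rx":0,"ry":0,"rz":0}
    - {"tx":-15,"ty":0,"tz":-3,"rx":0,"ry":0,"rz":0}
    - {"tx":-20,"ty":0,"tz":-4,"rx":0,"ry":0,"rz":0}
    - {"tx":-25,"ty":0,"tz":-4.5,"rx":0,"ry":0,"rz":0}
    - {"tx":-25,"ty":0,"tz":-4.5,"rx":0,"ry":0,"rz":0}
    - {"tx":-25,"ty":0,"tz":-4.5,"rx":0,"ry":0,"rz":0}
  jaw: 1

```text
t: 0.98
tool_pos: [96.8, -362.5, 250.4]
orientation: [-2.491, 1.914, 0.0]
contact_force: [0.3, -0.5, -0.1]
finger_gap: 94.1
```

Run:
```python
from h import *
st()
rows([P(375,a,250) for a in range(-67,-2,8)]+[P(395,5,250),P(420,12,250),P(450,19,250),P(475,24,250),P(500,29.9,250,30)])
```

```text
t 0.975 p [  96.8 -362.5  250.4] yaw -75.06 z [-0.  0. -1.] gap 94.1 F [ 0.3 -0.5 -0.1] T [0.02 0.02 0.03] j [ 1.26 -0.1  -0.03  2.12 -0.    1.12 -0.08]
{'tx': -0.39, 'ty': -5.26, 'tz': 0.04, 'rx': 0.0, 'ry': 0.0, 'rz': -8.1}
{'tx': -1.48, 'ty': -10.37, 'tz': 0.04, 'rx': -0.0, 'ry': 0.0, 'rz': -16.1}
{'tx': -3.28, 'ty': -15.29, 'tz': 0.04, 'rx': -0.0, 'ry': 0.0, 'rz': -24.1}
{'tx': -5.74, 'ty': -19.9, 'tz': 0.04, 'rx': -0.0, 'ry': 0.0, 'rz': -32.1}
{'tx': -8.82, 'ty': -24.13, 'tz': 0.04, 'rx': -0.0, 'ry': 0.0, 'rz': -40.1}
{'tx': -12.46, 'ty': -27.89, 'tz': 0.04, 'rx': -0.0, 'ry': 0.0, 'rz': -48.1}
{'tx': -16.58, 'ty': -31.11, 'tz': 0.04, 'rx': -0.0, 'ry': 0.0, 'rz': -56.1}
{'tx': -21.12, 'ty': -33.72, 'tz': 0.04, 'rx': -0.0, 'ry': 0.0, 'rz': -64.1}
{'tx': -25.97, 'ty': -35.67, 'tz': 0.04, 'rx': -0.0, 'ry': 0.0, 'rz': -72.1}
{'tx': -30.7, 'ty': -38.91, 'tz': 0.05, 'rx': -0.0, 'ry': 0.0, 'rz': -80.1}
{'tx': -35.37, 'ty': -41.94, 'tz': 0.05, 'rx': -0.0, 'ry': 0.0, 'rz': -87.1}
{'tx': -40.71, 'ty': -44.89, 'tz': 0.05, 'rx': -0.0, 'ry': 0.0, 'rz': -94.1}
{'tx': -45.0, 'ty': -46.91, 'tz': 0.05, 'rx': -0.0, 'ry': 0.0, 'rz': -99.1}
{'tx': -50.43, 'ty': -48.3, 'tz': 0.05, 'rx': -0.0, 'ry': 0.0, 'rz': -105.1}
```

Call:
arm_command:
  commands:
    - {"tx":-0.4,"ty":-5.3,"tz":0,"rx":0,"ry":0,"rz":-8}
    - {"tx":-1.5,"ty":-10.4,"tz":0,"rx":0,"ry":0,"rz":-16}
    - {"tx":-3.3,"ty":-15.3,"tz":0,"rx":0,"ry":0,"rz":-24}
    - {"tx":-5.7,"ty":-19.9,"tz":0,"rx":0,"ry":0,"rz":-32}
    - {"tx":-8.8,"ty":-24.1,"tz":0,"rx":0,"ry":0,"rz":-40}
    - {"tx":-12.5,"ty":-27.9,"tz":0,"rx":0,"ry":0,"rz":-48}
    - {"tx":-16.6,"ty":-31.1,"tz":0,"rx":0,"ry":0,"rz":-56}
    - {"tx":-21.1,"ty":-33.7,"tz":0,"rx":0,"ry":0,"rz":-64}
    - {"tx":-26,"ty":-35.7,"tz":0,"rx":0,"ry":0,"rz":-72}
    - {"tx":-30.7,"ty":-38.9,"tz":0,"rx":0,"ry":0,"rz":-80}
    - {"tx":-35.4,"ty":-41.9,"tz":0,"rx":0,"ry":0,"rz":-87}
    - {"tx":-40.7,"ty":-44.9,"tz":0,"rx":0,"ry":0,"rz":-94}
    - {"tx":-45,"ty":-46.9,"tz":0,"rx":0,"ry":0,"rz":-99}
    - {"tx":-50.4,"ty":-48.3,"tz":0,"rx":0,"ry":0,"rz":-105}
    - {"tx":-50.4,"ty":-48.3,"tz":0,"rx":0,"ry":0,"rz":-105}
    - {"tx":-50.4,"ty":-48.3,"tz":0,"rx":0,"ry":0,"rz":-105}

```text
t: 2.98
tool_pos: [433.8, 248.8, 249.9]
orientation: [-3.034, -0.81, 0.002]
contact_force: [0.5, -0.4, 1.2]
finger_gap: 93.9
```

Run:
```python
from h import *
st()
w=env.get_image('wrist');save(w,'w1.png');np.savez('w1.npz',W=cloud(w),f=w['frame']);print(w['extrinsics'])
rows([(433.5,249,220,60.5)])
```

```text
t 2.975 p [433.8 248.8 249.9] yaw 29.9 z [-0.002  0.001 -1.   ] gap 93.9 F [ 0.5 -0.4  1.2] T [-0.05 -0.11  0.03] j [ 0.25  0.26 -0.97  1.84  0.23  1.16 -0.27]
[[ 8.67302071e-01  4.84573231e-01  1.13911815e-01  4.00775487e+02]
 [ 4.97781839e-01 -8.44012013e-01 -1.99642087e-01  3.06253264e+02]
 [-5.98271043e-04  2.29853228e-01 -9.73225121e-01  4.28296988e+02]
 [ 0.00000000e+00  0.00000000e+00  0.00000000e+00  1.00000000e+00]]
{'tx': 0.0, 'ty': -0.09, 'tz': 3.01, 'rx': -0.1, 'ry': 0.0, 'rz': -30.7}
```

View pics/w1.png

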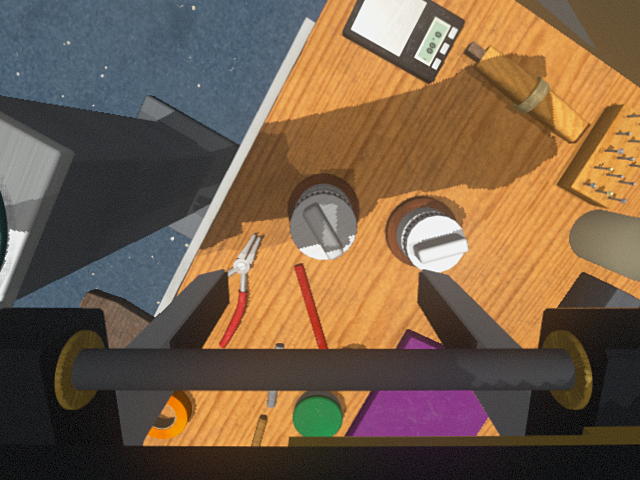

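The wrist view shows the tall canister's lid at about (323,230) and the short one at (440,245). I refine the lid pose from this closer cloud.

Run:
```python
from h import *
W=np.load('w1.npz')['W'];H=W[...,2]
near=np.hypot(W[...,0]-433.5,W[...,1]-249)<45
for lo,hi in((125,145),(102,114),(128,145)):
    m=near&(H>lo)&(H<hi);p=W[m]
    print(lo,len(p),cv2.minAreaRect(p[:,:2].astype(np.float32)),p.mean(0).round(1),np.percentile(p[:,2],[5,50,95]).round(1))
    if lo==102: print(cv2.minEnclosingCircle(p[:,:2].astype(np.float32)))
    q=p[:,:2]-p[:,:2].mean(0);v=np.linalg.svd(q,full_matrices=0)[2][0];print('dir',np.degrees(np.arctan2(v[1],v[0])))
```

```text
125 990 ((432.577392578125, 249.84353637695312), (14.083152770996094, 45.84657287597656), 59.881717681884766) [432.  250.6 131.4] [129.  131.6 132.9]
dir -30.066139808009105
102 2415 ((432.05133056640625, 250.45941162109375), (57.56732940673828, 57.279296875), 51.49571228027344) [431.4 252.2 106. ] [104.6 105.9 107.2]
((432.5316467285156, 249.80442810058594), 29.500080108642578)
dir -123.06209068518827
128 965 ((432.5956726074219, 249.8074188232422), (14.08221435546875, 45.78843688964844), 59.76932907104492) [432.1 250.4 131.5] [129.5 131.6 133. ]
dir -30.035470772708454
```

Lid centre (432.6, 249.8), bar at −30°, cap top at z≈106.5. I align above it and then descend until the tips are about 4 mm above the cap.

Call:
arm_command:
  commands:
    - {"tx":0,"ty":0,"tz":2,"rx":0,"ry":0,"rz":-10}
    - {"tx":0,"ty":0,"tz":5,"rx":0,"ry":0,"rz":-20}
    - {"tx":0,"ty":0,"tz":8,"rx":0,"ry":0,"rz":-30}
    - {"tx":0,"ty":0,"tz":9,"rx":0,"ry":0,"rz":-30}
    - {"tx":0,"ty":0,"tz":9,"rx":0,"ry":0,"rz":-30}
    - {"tx":0,"ty":0,"tz":9,"rx":0,"ry":0,"rz":-30}

```text
t: 3.78
tool_pos: [434.5, 248.3, 161.1]
orientation: [-2.725, -1.563, -0.001]
contact_force: [0.1, 0.7, -0.3]
finger_gap: 93.8
```

Run:
```python
from h import *
st()
rows([(432.6,249.8,135,60),(432.6,249.8,110.5,60)])
```

```text
t 3.775 p [434.5 248.3 161.1] yaw 59.67 z [ 0.     0.001 -1.   ] gap 93.8 F [ 0.1  0.7 -0.3] T [-0.01 -0.16  0.01] j [ 0.25  0.41 -1.    1.94  0.41  1.01  0.1 ]
{'tx': 0.03, 'ty': -0.24, 'tz': 2.61, 'rx': -0.0, 'ry': -0.1, 'rz': -0.3}
{'tx': 0.03, 'ty': -0.24, 'tz': 5.06, 'rx': -0.0, 'ry': -0.1, 'rz': -0.3}
```

Call:
arm_command:
  commands:
    - {"tx":0,"ty":-0.2,"tz":2.6,"rx":0,"ry":0,"rz":-0.3}
    - {"tx":0,"ty":-0.2,"tz":4,"rx":0,"ry":0,"rz":-0.3}
    - {"tx":0,"ty":-0.2,"tz":5,"rx":0,"ry":0,"rz":-0.3}
    - {"tx":0,"ty":-0.2,"tz":5,"rx":0,"ry":0,"rz":-0.3}
    - {"tx":0,"ty":-0.2,"tz":5,"rx":0,"ry":0,"rz":-0.3}

```text
t: 4.4
tool_pos: [433.0, 249.6, 111.6]
orientation: [-2.721, -1.569, -0.002]
contact_force: [0.0, -0.3, -0.3]
finger_gap: 93.8
```

Run:
```python
from h import *
st()
rows([(432.6,249.8,111,60)])
```

```text
t 4.4 p [433.  249.6 111.6] yaw 59.96 z [ 0.001  0.001 -1.   ] gap 93.8 F [ 0.  -0.3 -0.3] T [-0.01 -0.19  0.02] j [ 0.19  0.48 -0.95  1.98  0.49  0.92  0.03]
{'tx': -0.0, 'ty': -0.04, 'tz': 0.06, 'rx': 0.0, 'ry': -0.1, 'rz': -0.0}
```

Now I close gently.

Call:
arm_command:
  commands:
    - {"tx":0,"ty":0,"tz":0,"rx":0,"ry":0,"rz":0}
    - {"tx":0,"ty":0,"tz":0,"rx":0,"ry":0,"rz":0}
    - {"tx":0,"ty":0,"tz":0,"rx":0,"ry":0,"rz":0}
    - {"tx":0,"ty":0,"tz":0,"rx":0,"ry":0,"rz":0}
    - {"tx":0,"ty":0,"tz":0,"rx":0,"ry":0,"rz":0}
    - {"tx":0,"ty":0,"tz":0,"rx":0,"ry":0,"rz":0}
    - {"tx":0,"ty":0,"tz":0,"rx":0,"ry":0,"rz":0}
    - {"tx":0,"ty":0,"tz":0,"rx":0,"ry":0,"rz":0}
  jaw: 0.05
  newtons: 15

```text
t: 5.4
tool_pos: [433.0, 249.6, 111.6]
orientation: [-2.721, -1.569, -0.002]
contact_force: [0.0, 0.6, 0.4]
finger_gap: 17.1
```

Run:
```python
from h import *
st()
```

```text
t 5.4 p [433.  249.6 111.6] yaw 59.96 z [ 0.001  0.001 -1.   ] gap 17.1 F [0.  0.6 0.4] T [-0.02 -0.09  0.02] j [ 0.19  0.48 -0.95  1.98  0.49  0.92  0.03]
```

Call:
arm_command:
  commands:
    - {"tx":0,"ty":0,"tz":0,"rx":0,"ry":0,"rz":0}
    - {"tx":0,"ty":0,"tz":0,"rx":0,"ry":0,"rz":0}
    - {"tx":0,"ty":0,"tz":0,"rx":0,"ry":0,"rz":0}

```text
t: 5.78
tool_pos: [433.0, 249.6, 111.7]
orientation: [-2.721, -1.57, -0.002]
contact_force: [-0.1, -0.4, -0.2]
finger_gap: 14.2
```

Run:
```python
from h import *
st()
```

```text
t 5.775 p [433.  249.6 111.7] yaw 59.96 z [ 0.001  0.001 -1.   ] gap 14.2 F [-0.1 -0.4 -0.2] T [ 0.01 -0.13 -0.03] j [ 0.19  0.48 -0.95  1.98  0.49  0.92  0.03]
```

The bar is gripped (14.2 mm). I turn anticlockwise, 40° first, then check the wrist load.

Call:
arm_command:
  commands:
    - {"tx":0,"ty":0,"tz":0,"rx":0,"ry":0,"rz":-6}
    - {"tx":0,"ty":0,"tz":0,"rx":0,"ry":0,"rz":-13}
    - {"tx":0,"ty":0,"tz":0,"rx":0,"ry":0,"rz":-20}
    - {"tx":0,"ty":0,"tz":0,"rx":0,"ry":0,"rz":-27}
    - {"tx":0,"ty":0,"tz":0,"rx":0,"ry":0,"rz":-34}
    - {"tx":0,"ty":0,"tz":0,"rx":0,"ry":0,"rz":-40}
    - {"tx":0,"ty":0,"tz":0,"rx":0,"ry":0,"rz":-40}
    - {"tx":0,"ty":0,"tz":0,"rx":0,"ry":0,"rz":-40}

```text
t: 6.78
tool_pos: [433.1, 249.6, 111.7]
orientation: [-2.023, -2.403, -0.002]
contact_force: [-0.2, 0.4, 0.4]
finger_gap: 13.8
```

Run:
```python
from h import *
st()
rows([(433,249.6,111.5,100),(433,249.6,111.5,140)])
```

```text
t 6.775 p [433.1 249.6 111.7] yaw 99.81 z [ 0.001  0.001 -1.   ] gap 13.8 F [-0.2  0.4  0.4] T [ 0.15 -0.22  0.03] j [ 0.29  0.56 -1.11  1.98  0.61  0.98  0.63]
{'tx': 0.0, 'ty': -0.01, 'tz': 0.02, 'rx': 0.1, 'ry': -0.1, 'rz': -0.2}
{'tx': 0.0, 'ty': -0.01, 'tz': 0.02, 'rx': 0.1, 'ry': -0.0, 'rz': -40.2}
```

Call:
arm_command:
  commands:
    - {"tx":0,"ty":0,"tz":0,"rx":0,"ry":0,"rz":-7}
    - {"tx":0,"ty":0,"tz":0,"rx":0,"ry":0,"rz":-14}
    - {"tx":0,"ty":0,"tz":0,"rx":0,"ry":0,"rz":-20}
    - {"tx":0,"ty":0,"tz":0,"rx":0,"ry":0,"rz":-20}
    - {"tx":0,"ty":0,"tz":0,"rx":0,"ry":0,"rz":-20}

```text
t: 7.4
tool_pos: [433.1, 249.6, 111.7]
orientation: [1.58, 2.715, 0.002]
contact_force: [0.4, 0.3, 0.5]
finger_gap: 14.0
```

Run:
```python
from h import *
st()
```

```text
t 7.4 p [433.1 249.6 111.7] yaw 119.63 z [ 0.001  0.001 -1.   ] gap 14.0 F [0.4 0.3 0.5] T [ 0.19 -0.14 -0.03] j [ 0.33  0.61 -1.18  1.98  0.67  1.01  0.92]
```

Call:
arm_command:
  commands:
    - {"tx":0,"ty":0,"tz":0,"rx":0,"ry":0,"rz":-5}
    - {"tx":0,"ty":0,"tz":0,"rx":0,"ry":0,"rz":-10}
    - {"tx":0,"ty":0,"tz":0,"rx":0,"ry":0,"rz":-14}
    - {"tx":0,"ty":0,"tz":0,"rx":0,"ry":0,"rz":-15}
    - {"tx":0,"ty":0,"tz":0,"rx":0,"ry":0,"rz":-15}

```text
t: 8.02
tool_pos: [433.0, 249.6, 111.6]
orientation: [1.214, 2.897, 0.002]
contact_force: [-0.4, -0.0, 0.4]
finger_gap: 14.1
```

Run:
```python
from h import *
st()
w=env.get_image('wrist');save(w,'w2.png')
```

```text
t 8.025 p [433.  249.6 111.6] yaw 134.51 z [ 0.001  0.001 -1.   ] gap 14.1 F [-0.4 -0.   0.4] T [ 0.18  0.01 -0.06] j [ 0.35  0.63 -1.21  1.98  0.7   1.03  1.16]
```

View pics/w2.png

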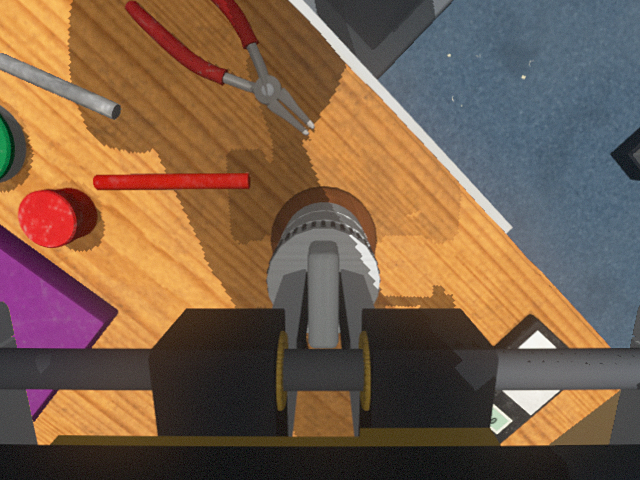

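The bar at (325,300) is aligned with the fingers, so the lid turned with them (about 75°). I lift slowly and watch the force.

Call:
arm_command:
  commands:
    - {"tx":0,"ty":0,"tz":-0.2,"rx":0,"ry":0,"rz":0}
    - {"tx":0,"ty":0,"tz":-0.4,"rx":0,"ry":0,"rz":0}
    - {"tx":0,"ty":0,"tz":-0.6,"rx":0,"ry":0,"rz":0}
    - {"tx":0,"ty":0,"tz":-0.6,"rx":0,"ry":0,"rz":0}

```text
t: 8.57
tool_pos: [433.1, 249.6, 117.8]
orientation: [1.214, 2.897, 0.002]
contact_force: [0.7, 0.1, -1.4]
finger_gap: 14.1
```

Run:
```python
from h import *
st()
```

```text
t 8.575 p [433.1 249.6 117.8] yaw 134.51 z [ 0.001  0.001 -1.   ] gap 14.1 F [ 0.7  0.1 -1.4] T [ 0.12 -0.13  0.01] j [ 0.36  0.62 -1.21  1.98  0.68  1.04  1.17]
```

The lid is free (about −1.4 N, its weight). I raise it clear.

Call:
arm_command:
  commands:
    - {"tx":0,"ty":0,"tz":-1.5,"rx":0,"ry":0,"rz":0}
    - {"tx":0,"ty":0,"tz":-3.5,"rx":0,"ry":0,"rz":0}
    - {"tx":0,"ty":0,"tz":-5.5,"rx":0,"ry":0,"rz":0}
    - {"tx":0,"ty":0,"tz":-7.5,"rx":0,"ry":0,"rz":0}
    - {"tx":0,"ty":0,"tz":-8.5,"rx":0,"ry":0,"rz":0}
    - {"tx":0,"ty":0,"tz":-8.5,"rx":0,"ry":0,"rz":0}

```text
t: 9.32
tool_pos: [433.2, 249.6, 203.4]
orientation: [1.214, 2.895, 0.003]
contact_force: [-0.2, -0.2, -1.6]
finger_gap: 14.0
```

Run:
```python
from h import *
st()
N=19
rows([P(500-11*s,29.9-67.4*s,203-50*max(0,s-.6),134.5-144.5*s) for s in [k/N for k in range(1,N+1)]])
```

```text
t 9.325 p [433.2 249.6 203.4] yaw 134.5 z [ 0.002  0.001 -1.   ] gap 14.0 F [-0.2 -0.2 -1.6] T [ 0.12 -0.14  0.02] j [ 0.41  0.45 -1.24  1.9   0.47  1.14  1.34]
{'tx': -2.99, 'ty': -0.93, 'tz': 0.04, 'rx': 0.1, 'ry': 0.0, 'rz': 7.6}
{'tx': -5.88, 'ty': -2.04, 'tz': 0.04, 'rx': 0.1, 'ry': 0.0, 'rz': 15.2}
{'tx': -8.68, 'ty': -3.32, 'tz': 0.04, 'rx': 0.2, 'ry': 0.0, 'rz': 22.8}
{'tx': -11.4, 'ty': -4.77, 'tz': 0.04, 'rx': 0.2, 'ry': 0.0, 'rz': 30.4}
{'tx': -14.03, 'ty': -6.39, 'tz': 0.04, 'rx': 0.2, 'ry': 0.0, 'rz': 38.0}
{'tx': -16.54, 'ty': -8.16, 'tz': 0.04, 'rx': 0.2, 'ry': -0.0, 'rz': 45.6}
{'tx': -18.94, 'ty': -10.08, 'tz': 0.03, 'rx': 0.2, 'ry': -0.0, 'rz': 53.2}
{'tx': -21.21, 'ty': -12.15, 'tz': 0.03, 'rx': 0.2, 'ry': -0.0, 'rz': 60.8}
{'tx': -23.34, 'ty': -14.35, 'tz': 0.03, 'rx': 0.2, 'ry': -0.0, 'rz': 68.4}
{'tx': -25.34, 'ty': -16.67, 'tz': 0.02, 'rx': 0.2, 'ry': -0.0, 'rz': 76.0}
{'tx': -27.18, 'ty': -19.11, 'tz': 0.02, 'rx': 0.2, 'ry': -0.1, 'rz': 83.7}
{'tx': -28.87, 'ty': -21.66, 'tz': 0.17, 'rx': 0.2, 'ry': -0.1, 'rz': 91.3}
{'tx': -30.39, 'ty': -24.3, 'tz': 0.43, 'rx': 0.2, 'ry': -0.1, 'rz': 98.9}
{'tx': -31.75, 'ty': -27.03, 'tz': 0.69, 'rx': 0.2, 'ry': -0.1, 'rz': 106.5}
{'tx': -32.93, 'ty': -29.84, 'tz': 0.95, 'rx': 0.1, 'ry': -0.1, 'rz': 114.1}
{'tx': -33.93, 'ty': -32.71, 'tz': 1.2, 'rx': 0.1, 'ry': -0.1, 'rz': 121.7}
{'tx': -34.76, 'ty': -35.63, 'tz': 1.46, 'rx': 0.1, 'ry': -0.1, 'rz': 129.3}
{'tx': -35.4, 'ty': -38.59, 'tz': 1.72, 'rx': 0.1, 'ry': -0.1, 'rz': 136.9}
{'tx': -35.86, 'ty': -41.59, 'tz': 1.97, 'rx': 0.1, 'ry': -0.2, 'rz': 144.5}
```

Call:
arm_command:
  commands:
    - {"tx":-3,"ty":-0.9,"tz":0,"rx":0,"ry":0,"rz":7.6}
    - {"tx":-5.9,"ty":-2,"tz":0,"rx":0,"ry":0,"rz":15.2}
    - {"tx":-8.7,"ty":-3.3,"tz":0,"rx":0,"ry":0,"rz":22.8}
    - {"tx":-11.4,"ty":-4.8,"tz":0,"rx":0,"ry":0,"rz":30.4}
    - {"tx":-14,"ty":-6.4,"tz":0,"rx":0,"ry":0,"rz":38}
    - {"tx":-16.5,"ty":-8.2,"tz":0,"rx":0,"ry":0,"rz":45.6}
    - {"tx":-18.9,"ty":-10.1,"tz":0,"rx":0,"ry":0,"rz":53.2}
    - {"tx":-21.2,"ty":-12.2,"tz":0,"rx":0,"ry":0,"rz":60.8}
    - {"tx":-23.3,"ty":-14.4,"tz":0,"rx":0,"ry":0,"rz":68.4}
    - {"tx":-25.3,"ty":-16.7,"tz":0,"rx":0,"ry":0,"rz":76}

```text
t: 10.58
tool_pos: [491.0, -48.9, 202.5]
orientation: [-2.744, -1.529, -0.003]
contact_force: [-0.1, -0.4, -0.3]
finger_gap: 14.1
```

Run:
```python
from h import *
st()
s=env.observe();p=s['tool_pos'];r0=np.hypot(*p[:2]);a0=np.degrees(np.arctan2(p[1],p[0]))
M=R.from_rotvec(s['orientation']).as_matrix();y0=np.degrees(np.arctan2(M[1,0],M[0,0]))
N=10
rows([P(r0+(489-r0)*q,a0+(-37.5-a0)*q,203-30*q,y0+(-10-y0)*q) for q in [k/N for k in range(1,N+1)]])
```

```text
t 10.575 p [491.  -48.9 202.5] yaw 58.25 z [ 0.001  0.001 -1.   ] gap 14.1 F [-0.1 -0.4 -0.3] T [-0.   -0.18  0.03] j [ 0.82  0.29 -0.92  1.91  0.26  1.06  0.81]
{'tx': -2.51, 'ty': 1.09, 'tz': 0.25, 'rx': 0.0, 'ry': -0.1, 'rz': 6.8}
{'tx': -5.08, 'ty': 2.05, 'tz': 0.54, 'rx': 0.0, 'ry': -0.1, 'rz': 13.6}
{'tx': -7.69, 'ty': 2.85, 'tz': 0.84, 'rx': 0.0, 'ry': -0.1, 'rz': 20.5}
{'tx': -10.34, 'ty': 3.51, 'tz': 1.13, 'rx': -0.0, 'ry': -0.1, 'rz': 27.3}
{'tx': -13.02, 'ty': 4.03, 'tz': 1.43, 'rx': -0.0, 'ry': -0.1, 'rz': 34.1}
{'tx': -15.72, 'ty': 4.39, 'tz': 1.72, 'rx': -0.0, 'ry': -0.1, 'rz': 40.9}
{'tx': -18.43, 'ty': 4.6, 'tz': 2.02, 'rx': -0.0, 'ry': -0.1, 'rz': 47.8}
{'tx': -21.15, 'ty': 4.66, 'tz': 2.31, 'rx': -0.0, 'ry': -0.1, 'rz': 54.6}
{'tx': -23.87, 'ty': 4.57, 'tz': 2.61, 'rx': -0.0, 'ry': -0.1, 'rz': 61.4}
{'tx': -26.58, 'ty': 4.33, 'tz': 2.9, 'rx': -0.0, 'ry': -0.1, 'rz': 68.2}
```

Call:
arm_command:
  commands:
    - {"tx":-2.5,"ty":1.1,"tz":0.3,"rx":0,"ry":0,"rz":6.8}
    - {"tx":-5.1,"ty":2.1,"tz":0.5,"rx":0,"ry":0,"rz":13.6}
    - {"tx":-7.7,"ty":2.9,"tz":0.8,"rx":0,"ry":0,"rz":20.5}
    - {"tx":-10.3,"ty":3.5,"tz":1.1,"rx":0,"ry":0,"rz":27.3}
    - {"tx":-13,"ty":4,"tz":1.4,"rx":0,"ry":0,"rz":34.1}
    - {"tx":-15.7,"ty":4.4,"tz":1.7,"rx":0,"ry":0,"rz":41}
    - {"tx":-18.4,"ty":4.6,"tz":2,"rx":0,"ry":0,"rz":47.8}
    - {"tx":-21.2,"ty":4.7,"tz":2.3,"rx":0,"ry":0,"rz":54.6}
    - {"tx":-23.9,"ty":4.6,"tz":2.6,"rx":0,"ry":0,"rz":61.4}
    - {"tx":-26.6,"ty":4.3,"tz":2.9,"rx":0,"ry":0,"rz":68.2}
    - {"tx":-26.6,"ty":4.3,"tz":2.9,"rx":0,"ry":0,"rz":68.2}
    - {"tx":-26.6,"ty":4.3,"tz":2.9,"rx":0,"ry":0,"rz":68.2}

```text
t: 12.08
tool_pos: [387.7, -297.1, 172.6]
orientation: [-3.128, 0.27, -0.001]
contact_force: [-0.2, 0.8, 0.1]
finger_gap: 13.6
```

Run:
```python
from h import *
st()
w=env.get_image('wrist');save(w,'w3.png');np.savez('w3.npz',W=cloud(w),f=w['frame'])
W=cloud(w);H=W[...,2]
d=np.hypot(W[...,0]-388,W[...,1]+298.4)
print(np.histogram(H[(d<55)&(H>-20)&(H<60)],bins=range(-10,60,4)))
m=(d<55)&(H>14)&(H<25);p=W[m];print(len(p),cv2.minAreaRect(p[:,:2].astype(np.float32)),np.median(p[:,2]))
m=(d<45)&(H>110)&(H<200)
for z in range(110,200,6):
    k=m&(H>=z)&(H<z+6)
    if k.sum()>20:print(z,k.sum(),W[k].mean(0).round(1),W[k].min(0).round(),W[k].max(0).round())
```

```text
t 12.075 p [ 387.7 -297.1  172.6] yaw -9.86 z [ 0.001  0.002 -1.   ] gap 13.6 F [-0.2  0.8  0.1] T [-0.03 -0.08 -0.04] j [ 1.09  0.25 -0.57  1.96  0.16  0.97  0.27]
(array([   0,  422, 3454,   32,   31,   31, 1407, 1086,    0,    0,    0,
          0,    0,    0,    0,    0,    0]), array([-10,  -6,  -2,   2,   6,  10,  14,  18,  22,  26,  30,  34,  38,
        42,  46,  50,  54,  58]))
2493 ((386.09417724609375, -291.2091979980469), (66.08670806884766, 49.05221939086914), 3.5018997192382812) 17.893811689795825
146 84 [ 391.8 -271.6  150.1] [ 365. -286.  147.] [ 415. -268.  152.]
152 183 [ 391.4 -272.5  155.2] [ 360. -291.  152.] [ 416. -267.  158.]
158 342 [ 391.2 -275.4  161.7] [ 358. -312.  158.] [ 417. -267.  164.]
164 3484 [ 389.6 -284.   166.9] [ 359. -326.  164.] [ 416. -268.  170.]
170 139 [ 390.4 -280.   173.4] [ 374. -291.  170.] [ 402. -274.  176.]
176 257 [ 390.2 -283.4  179.2] [ 371. -291.  176.] [ 407. -274.  182.]
182 323 [ 389.2 -283.6  185.1] [ 370. -291.  182.] [ 408. -274.  188.]
188 3198 [ 387.9 -294.7  192.3] [ 371. -320.  188.] [ 408. -274.  194.]
194 354 [ 388.7 -289.1  196.6] [ 371. -313.  194.] [ 408. -275.  200.]
```

View pics/w3.png

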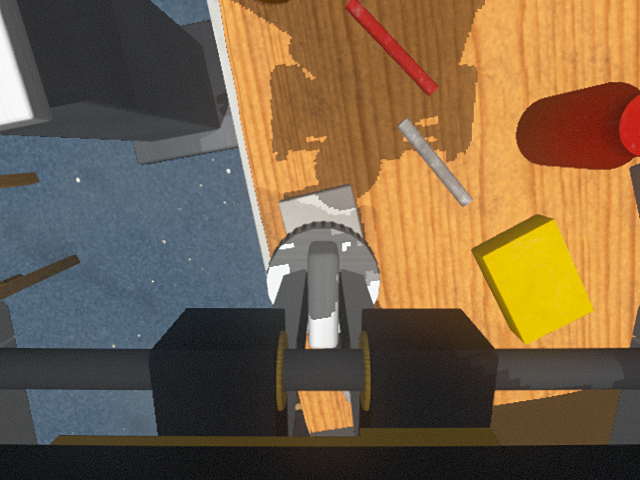

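The lid (cap at about (323,275)) hangs level above the block (visible at about (320,205)). The combined fit says to shift it about 1 mm in −x and 2 mm in −y.

Run:
```python
from h import *
rows([(387,-299.3,z,-9.9) for z in (125,85,53)])
```

```text
{'tx': -0.05, 'ty': 0.26, 'tz': 4.77, 'rx': -0.1, 'ry': -0.0, 'rz': 0.1}
{'tx': -0.06, 'ty': 0.26, 'tz': 8.77, 'rx': -0.1, 'ry': -0.0, 'rz': 0.1}
{'tx': -0.06, 'ty': 0.27, 'tz': 11.97, 'rx': -0.1, 'ry': -0.0, 'rz': 0.1}
```

Call:
arm_command:
  commands:
    - {"tx":0,"ty":0.2,"tz":2.5,"rx":0,"ry":0,"rz":0}
    - {"tx":-0.1,"ty":0.2,"tz":5.5,"rx":-0.1,"ry":0,"rz":0}
    - {"tx":-0.1,"ty":0.25,"tz":8.5,"rx":-0.1,"ry":0,"rz":0}
    - {"tx":-0.1,"ty":0.25,"tz":11,"rx":-0.1,"ry":0,"rz":0}
    - {"tx":-0.1,"ty":0.25,"tz":12,"rx":-0.1,"ry":0,"rz":0}
    - {"tx":-0.1,"ty":0.25,"tz":12,"rx":-0.1,"ry":0,"rz":0}
    - {"tx":-0.1,"ty":0.25,"tz":12,"rx":-0.1,"ry":0,"rz":0}

```text
t: 13.0
tool_pos: [387.2, -299.2, 53.5]
orientation: [3.13, -0.269, 0.003]
contact_force: [-0.4, -0.3, -0.4]
finger_gap: 13.8
```

Run:
```python
from h import *
st()
w=env.get_image('wrist');W=cloud(w);H=W[...,2];t=env.observe()['tool_pos']
d=np.hypot(W[...,0]-388,W[...,1]+298.4)
m=(d<55)&(H>14)&(H<24);p=W[m];print(len(p),cv2.minAreaRect(p[:,:2].astype(np.float32)),np.median(p[:,2]),p.min(0),p.max(0))
m=(d<40)&(H>t[2]-9)&(H<t[2]-2);p=W[m];print(p.min(0),p.max(0),np.median(p[:,2]))
st()
```

```text
t 13.0 p [ 387.2 -299.2   53.5] yaw -9.81 z [ 0.002 -0.    -1.   ] gap 13.8 F [-0.4 -0.3 -0.4] T [-0.02 -0.08  0.01] j [ 1.02  0.44 -0.5   2.05  0.31  0.72  0.15]
2900 ((386.773193359375, -299.84228515625), (66.26276397705078, 66.2780990600586), 3.618375778198242) 17.834526661847775 [ 352.48926022 -331.23051884   14.01613199] [ 421.59620166 -265.02919068   20.3160215 ]
[ 358.15317741 -327.52360901   44.57807694] [ 415.88750305 -269.64552942   51.574623  ] 47.82702330430604
t 13.05 p [ 387.1 -299.3   53.6] yaw -9.82 z [ 0.002 -0.001 -1.   ] gap 13.4 F [ 1.  -0.2  0.1] T [-0.1  -0.05 -0.  ] j [ 1.02  0.44 -0.5   2.05  0.31  0.72  0.15]
```

The lid centre (387.0, −298.6) is within about 1 mm of the block centre (386.8, −299.8), and the rim is about 10 mm above the block. I lower it slowly.

Call:
arm_command:
  commands:
    - {"tx":0,"ty":0.1,"tz":0.4,"rx":0,"ry":0,"rz":0}
    - {"tx":0,"ty":0.1,"tz":0.7,"rx":0,"ry":0,"rz":0}
    - {"tx":0,"ty":0.1,"tz":0.85,"rx":0,"ry":0,"rz":0}
    - {"tx":0,"ty":0.1,"tz":0.9,"rx":0,"ry":0,"rz":0}

```text
t: 13.55
tool_pos: [386.9, -300.2, 44.4]
orientation: [3.13, -0.269, 0.003]
contact_force: [0.2, -0.2, -1.7]
finger_gap: 14.0
```

Run:
```python
from h import *
st()
```

```text
t 13.55 p [ 386.9 -300.2   44.4] yaw -9.82 z [ 0.002 -0.    -1.   ] gap 14.0 F [ 0.2 -0.2 -1.7] T [-0.08 -0.08  0.05] j [ 1.01  0.46 -0.49  2.06  0.33  0.7   0.14]
```

Not touching yet. I go down in small steps.

Call:
arm_command:
  commands:
    - {"tx":0,"ty":0,"tz":0.05,"rx":0,"ry":0,"rz":0}
    - {"tx":0,"ty":0,"tz":0.1,"rx":0,"ry":0,"rz":0}
    - {"tx":0,"ty":0,"tz":0.1,"rx":0,"ry":0,"rz":0}

```text
t: 13.92
tool_pos: [387.0, -300.2, 43.6]
orientation: [3.13, -0.269, 0.003]
contact_force: [-0.9, 1.4, 4.9]
finger_gap: 13.9
```

Run:
```python
from h import *
st()
```

```text
t 13.925 p [ 387.  -300.2   43.6] yaw -9.82 z [ 0.002 -0.001 -1.   ] gap 13.9 F [-0.9  1.4  4.9] T [0.2  0.33 0.02] j [ 1.01  0.46 -0.49  2.06  0.33  0.7   0.14]
```

Contact at about 5 N. I release with a partial opening.

Call:
arm_command:
  commands:
    - {"tx":0,"ty":0,"tz":0,"rx":0,"ry":0,"rz":0}
    - {"tx":0,"ty":0,"tz":0,"rx":0,"ry":0,"rz":0}
    - {"tx":0,"ty":0,"tz":0,"rx":0,"ry":0,"rz":0}
    - {"tx":0,"ty":0,"tz":0,"rx":0,"ry":0,"rz":0}
    - {"tx":0,"ty":0,"tz":0,"rx":0,"ry":0,"rz":0}
  jaw: 0.5

```text
t: 14.55
tool_pos: [387.0, -300.2, 43.6]
orientation: [3.13, -0.269, 0.003]
contact_force: [-0.5, 0.6, -0.6]
finger_gap: 46.9
```

Run:
```python
from h import *
st()
```

```text
t 14.55 p [ 387.  -300.2   43.6] yaw -9.82 z [ 0.002 -0.001 -1.   ] gap 46.9 F [-0.5  0.6 -0.6] T [-0.03 -0.08  0.02] j [ 1.01  0.46 -0.49  2.06  0.33  0.7   0.14]
```

Call:
arm_command:
  commands:
    - {"tx":0,"ty":0,"tz":-1,"rx":0,"ry":0,"rz":0}
    - {"tx":0,"ty":0,"tz":-3,"rx":0,"ry":0,"rz":0}
    - {"tx":0,"ty":0,"tz":-6,"rx":0,"ry":0,"rz":0}
    - {"tx":0,"ty":0,"tz":-10,"rx":0,"ry":0,"rz":0}
    - {"tx":0,"ty":0,"tz":-14,"rx":0,"ry":0,"rz":0}
    - {"tx":0,"ty":0,"tz":-14,"rx":0,"ry":0,"rz":0}
    - {"tx":0,"ty":0,"tz":-14,"rx":0,"ry":0,"rz":0}

```text
t: 15.42
tool_pos: [386.5, -300.1, 183.5]
orientation: [3.129, -0.269, 0.002]
contact_force: [-0.2, -0.3, 0.1]
finger_gap: 46.7
```

Run:
```python
from h import *
st()
w=env.get_image('wrist');s=env.get_image('scene')
cv2.imwrite('pics/end.png',np.hstack([cv2.resize(w['frame'],(400,300)),cv2.resize(s['frame'][150:450,140:540],(400,300))])[...,::-1])
W=cloud(w);H=W[...,2];d=np.hypot(W[...,0]-387,W[...,1]+299.5)
for lo,hi in((14,23),(33,43),(55,72)):
    p=W[(d<55)&(H>lo)&(H<hi)];print(lo,len(p),cv2.minAreaRect(p[:,:2].astype(np.float32)),np.median(p[:,2]))
p=W[(d<45)&(H>33)&(H<43)];print(cv2.minEnclosingCircle(p[:,:2].astype(np.float32)))
for n,c in(('scene',cloud(s)),):
    for x,y in((433,249.5),(541,281.5)): 
        q=c[np.hypot(c[...,0]-x,c[...,1]-y)<35];print(x,y,np.percentile(q[:,2],[50,90,99]).round(1))
```

```text
t 15.425 p [ 386.5 -300.1  183.5] yaw -9.82 z [ 0.001 -0.001 -1.   ] gap 46.7 F [-0.2 -0.3  0.1] T [-0.07 -0.07  0.02] j [ 1.11  0.24 -0.58  1.95  0.16  0.99  0.28]
14 1553 ((386.7030029296875, -299.6680908203125), (65.97067260742188, 66.0935287475586), 3.6808533668518066) 17.816290449722146
33 2488 ((386.50787353515625, -298.82830810546875), (56.67876434326172, 58.52836608886719), 80.47747802734375) 37.89914149913278
55 955 ((386.47265625, -299.57525634765625), (45.40260696411133, 13.578582763671875), 80.29737091064453) 63.61173493389174
((386.6006164550781, -299.90447998046875), 29.54077911376953)
433 249.5 [ 70.6  97.5 103.6]
541 281.5 [61.1 89.6 94.2]
```

View pics/end.png

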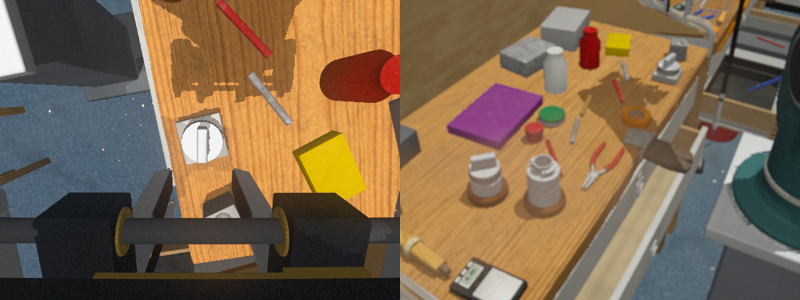

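The left half shows the lid upright and centred on the block at (203,142). In the right half the tall canister is open at (542,165) and the short one is still closed at (486,165). I hand the job in.

```bash
python3 -c "
from cell import env
print(env.sign_off())"
```

```text
the job is handed in; nothing more can be done
None
```

The taller canister is open, its lid lies the right way up in the middle of the steel block, and the job is handed in at about 15.5 s of the 45 s. I turned the lid about 75° anticlockwise, a little short of the suggested 80° because joint 3 was close to its limit. It then lifted free with only its own weight on the wrist (about 1.5 N).

**Lid position:** the last wrist view puts the lid centre at (386.6, −299.9) and the block centre at (386.7, −299.7), so they agree within 0.5 mm. The cap top is 20 mm above the block, so the lid is sitting flat.

**Canisters:** the tall one now tops out at about 104 mm, its bare neck. The short one still stands about 94 mm high with its lid on.

**Forces and arm:** the largest force I read was about 5 N, as the lid touched the block. The gripper is about 140 mm above where it let go and touches nothing. None of the last checks failed or disagreed beyond the 2 mm camera calibration.

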